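# Fold back the bifold cover of a tube jig and roll the tube to its loading stripe

## Task

Push the orange edge bar of the jig's bifold cover back along its rails until the two panels stand flat against each other and leave them so. Then gently push the steel tube in the trough from its side, rolling it on the trough floor without gripping or lifting it, until it rests square along the yellow stripe, centred over it, and never let it run on past the stripe. Leave the spray can, the jar and the parts bin where they stand.

Things in the scene. Friction and masses are not known exactly. Their poses are not given: they have to be found in the camera images.
- jig: Fixed jig, a trough. Origin on the table; x along the trough to its far end (away from the robot), y across, z up. In this frame, mm: base plate x -135 to 140, y +-170, its top (trough floor) at z 12; side walls with rails, inner faces y +-116, tops z 82; front lip x -133 to -125, top z 18; rear wall x 129 to 139, top z 52; two fixed toggle clamps at (-50, 152), (-10, -152), up to z 135.
- beam_mid (a point): Centre of the fixed aluminium cross-beam over the trough, at (70, 0, 220) mm in the jig's frame: 30 x 30 mm section (x 55 to 85, z 205 to 235), 340 mm long across the trough, on two posts at y = +-150 mm outside the walls. It bars a straight-down tool from the far part of the trough. Frame parallel to the jig's.
- cover (a joint): Bifold cover: two panels, each 110 long, 200 wide, 6 thick (mm), a tent over the trough. Panel one hinges on the jig (at x 100, z 75), panel two on panel one at the ridge. Rad: 0 widest (both slope 20 degrees), 1.22 both upright, flat together, ridge at z 185. The free edge, captive in level rails, lies at jig x = 100 - 220 cos(0.35 + value) mm. Stays where left; folds with 3 to 8 N.
- cover_edge (a point): Centre of the orange bar on the near, free edge of panel two: round, 14 mm across, 200 mm long across the trough, about z 82 mm at first; as the cover folds it goes to z 75 mm, 7 mm on the robot's side of the edge line, clear above the tube. Push it along the jig's +x. The panel slopes up from the bar away from the robot and ends upright, so that a straight-down gripper would hit it.
- tube_center (a point): Middle of the loose steel tube's axis, z 32 mm on the trough floor. Tube 40 mm in diameter, 180 mm long, black ends, two blue bands, about 0.4 kg. The point's y axis runs along the tube; x and z turn as it rolls. It lies across the trough under the cover at the start, turned by up to 4 degrees. Rolls easily: it coasts on up to 10 mm after a 30 mm/s push, so creep at the end.
- tube: The same tube; origin at the middle of its axis, y axis along it.
- mark_mid (a point): Middle of the yellow loading stripe on the trough floor (z 12 mm), 8 mm wide, right across the trough, with yellow flags in the same line on both side walls. Frame parallel to the jig's: x to the far end, y along the stripe. The stripe lies beyond the tube, just before the cross-beam; its place differs from run to run.
- can_center (a point): Middle (half-way up) of a red spray can, 52 mm in diameter, 170 mm tall, upright on the table near one of the near corners of the jig. A bystander.
- jar_center (a point): Middle of a low jar, 56 mm in diameter, 60 mm tall, upright near the other near corner of the jig. A bystander.
- partsbin_center (a point): Middle of a small blue open bin of brackets, 110 x 85 mm, 45 mm high, on the table to the right (-y) of the jig. A bystander.

How it is judged (in metres and radians):
On the way, in this order (a step that is already met when the one before it is completed fails the run):
1. the cover is folded, its two panels flat against each other (value of joint cover above 1.16 rad), for 0.2 s.
2. the cover still folded, the tube rests along the stripe (value of joint cover above 1.16 rad and x of tube_center in the frame of mark_mid between -0.01 and 0.01 m and angle between the y axis of tube_center and the y axis of mark_mid, either way round below 0.12 rad and linear speed of tube below 0.01 m/s), for 0.2 s.
At the end, for the whole second after the job is handed in: The cover's joint reads over 1.16 rad (panels within about 7 degrees of flat against each other); the tube lies at rest on the trough floor, its middle within 10 mm of the stripe's centre line and its axis within 0.12 rad of the stripe; spray can, jar and bin have not moved by more than 25 mm (all of step 2 and angular speed of tube below 0.3 rad/s); the robot touches nothing.
It fails at once if the tube ran more than 16 mm past the stripe (x of tube_center in the frame of mark_mid above 0.016 m).
It fails at once if the tube was lifted off the trough floor by more than 12 mm (height (world z) of tube_center above 0.044 m).
It fails at once if the tube was gripped or pressed hard (over 20 N) (contact force between the fingers and tube above 20 N).
It fails at once if the spray can, the jar or the parts bin was moved by more than 25 mm or tipped over (distance of any of can_center, jar_center, partsbin_center from where it was at the start of the episode above 0.025 m).
It also fails if it takes over 54 s, if anything falls off the work surface, if the arm or the gripper's body presses on something with over 40 N, if the wrist force passes 120 N, or if a joint passes its speed limit or range.

## Robot

A 6-joint arm with a two-finger parallel gripper is mounted at the origin on the work surface. World frame = base frame: x ahead of the robot, y to its left, z up, the work surface at z = 0. Lengths are in mm, angles in rad, forces in N, time in s.
With the tool pointing down it reaches from about 300 to 1000 mm from the base axis. Payload 5.1 kg.
Tool frame: the origin (TCP) lies on the centre line of the jaws, within the pads' length; the fingertips stand 25 mm ahead of it and the grasp point (between the pads) lies 6 mm ahead of it; z points along the fingers, y is the line along which they close (so a half turn about z gives the same grasp; the last joint's range is limited). The gripper opens to 95 mm and grips with 3 to 60 N. Pads are 20 mm wide; open, the fingers measure 119 mm over their backs; the gripper's body (75 mm by 180 mm) begins 59 mm behind the grasp point.
Start: joints at [-1.416, 0.124, 1.65, -0, 1.367, -0.083], TCP at [153.085, -631.704, 239.656] pointing down, gripper open.
Joint ranges: [-2.61, 2.61], [-1.02, 2.33], [0.03, 2.71], [-1.35, 4.49], [0.32, 2.68], [-2.91, 2.91]. Speed limits (rad/s): [2.57, 2.57, 3.14, 3.14, 3.14, 3.14].

## Interface

Orientations are given as [roll, pitch, yaw] about the fixed x, y, z axes, in that order (R = Rz(yaw) Ry(pitch) Rx(roll)).
In Python, from bench import bot gives the robot as it stands.
- The arm moves only by the tool step_arm, never from a script. Its arguments are lists of equal length, an entry for each row: "xyz": the shift along the world's x, y, z in m, a list of three; "turn": the turn about the world's z in units of 8 degrees (1.0 is 8 degrees); "jaw": the gripper command: -1 is shut, 1 is fully open, values between are in proportion. A call has 1 to 12 rows; each row is the pose to reach, as a shift and turn from the pose commanded when the call began; what a row does not reach only later rows make up. A row lasts 1/10 s, in which the tool goes at most 50 mm and 8.59 degrees, less where a joint would pass 70% of its speed; a pose out of reach is approached as far as the arm can. A call with a gripper value outside its range is refused whole. The fingers move at their own pace and stop on an object; the grip force is fixed at half the most. Time passes only in rows, so rows that repeat a pose let the fingers close. It gives the time, the measured TCP pose, the force, the opening and the grip force at its end, in the units of the state.
- bot.state(): the state, without advancing time (a new reading comes with each control period).
- bot.capture(name): name is "scene" or "top"; returns a dict with "image" (384x512x3 uint8, red, green, blue), "fx", "fy", "cx", "cy" (pixels), "k1" (the pictures are not rectified: a ray, as slopes to the right and down, at radius r is drawn at 1 + k1 r^2 times it, then the intrinsics apply), "eye" and "orientation" of the camera in the world. Camera axes: x right, y up, looking along -z (the intrinsics and any distortion apply to the point x, -y, -z); pixel columns grow to the right and rows downward; lengths in mm; the calibration is good to about 2 mm. A picture is of the moment at which its call begins. There is no depth.
- bot.hand_in(): hands the job in; it is judged then, once.
The state is a dict: "t": time; "joint_pos": joint angles; "qd": joint speeds; "effort": joint torques, N m; "ee_pos": TCP position; "eef_rot": TCP orientation; "ft_force": force on the tool from outside, world axes, zero at the start; "ft_torque": the same for the moment, N m; "width": opening from 0.0 (shut) to 1.0 (fully open); "grasp_force": force on a finger pad.
Only numpy, scipy, OpenCV 4.12 (cv2) and the standard library are available. Lean on these libraries where they do the work, as an engineer would, in place of code of your own. Each camera call takes 0.05 s, during which the arm holds its last target. There are 200 camera calls.

## Working session

There is one attempt and no reset: what is moved stays moved. The work goes in short steps, Python scripts to look and compute and a tool call to move; the robot and the scene stay as the last step left them, time stands still between calls to the robot, and variables do not carry over. Pictures are saved under pics/ and viewed, at most 10 in all, crops included, and the job is handed in when it is done.

Besides the shell and the picture viewer there is one more tool, called after "Request:" as name(argument=value, ...), one argument or row to a line, values as JSON. step_arm: Moves the arm, as the interface text tells. Its arguments: {"type":"object","properties":{"xyz":{"type":"array"},"turn":{"type":"array"},"jaw":{"type":"array"}},"required":["xyz","turn","jaw"]}

```bash
mkdir -p pics; ls; cat > h.py <<'E'
import numpy as np, cv2
from bench import bot
from scipy.spatial.transform import Rotation as R
def rot(o):
    o=np.array(o,float)
    if o.shape==(3,3): return o
    return R.from_euler('xyz',o).as_matrix() if o.size==3 else R.from_quat(o).as_matrix()
def K(c): return np.array([[c['fx'],0,c['cx']],[0,c['fy'],c['cy']],[0,0,1]],float), np.array([c['k1'],0,0,0],float)
def ray(c,uv):
    k,d=K(c); p=cv2.undistortPoints(np.array(uv,float).reshape(-1,1,2),k,d).reshape(-1,2)
    return np.c_[p[:,0],-p[:,1],-np.ones(len(p))]@rot(c['orientation']).T
def onz(c,uv,z):
    r=ray(c,uv); e=np.array(c['eye']); return e+r*((z-e[2])/r[:,2])[:,None]
def proj(c,P):
    k,d=K(c); q=(np.array(P,float).reshape(-1,3)-c['eye'])@rot(c['orientation'])
    q=q*[1,-1,-1]; return cv2.projectPoints(q,np.zeros(3),np.zeros(3),k,d)[0].reshape(-1,2)
def save(c,n,s=1.5): cv2.imwrite('pics/'+n,cv2.resize(c['image'][:,:,::-1],None,fx=s,fy=s))
E
python3 - <<'E'
from h import *
print(bot.state())
for n in('scene','top'):
    c=bot.capture(n); save(c,n+'0.png'); print({k:v for k,v in c.items() if k!='image'})
    np.save(n+'0.npy',c,allow_pickle=True)
E
```

```text
pics
{'t': 0.0, 'joint_pos': array([-1.41560877e+00,  1.24510754e-01,  1.65164878e+00, -3.12057967e-05,
        1.36748273e+00, -8.25765862e-02]), 'qd': array([ 0.00026784, -0.00021404,  0.00150534,  0.00134216, -0.00039   ,
        0.00026511]), 'effort': array([ 1.96345929e-03, -4.17600453e+01, -3.59931314e+01,  7.76546239e-02,
        4.93569346e-02, -1.94827435e-04]), 'ee_pos': array([ 152.98349457, -631.14503506,  238.39823992]), 'eef_rot': array([-3.13954750e+00, -1.38611696e-04,  2.37770336e-01]), 'ft_force': array([ 0.24094865,  0.21836533, -1.11574981]), 'ft_torque': array([ 0.06815589, -0.01249305, -0.03298249]), 'grasp_force': 0.0, 'width': 1.0015712536934194}
{'fx': 463.889939184629, 'fy': 463.889939184629, 'cx': 257.64436791267747, 'cy': 192.5966364134746, 'k1': -0.18273627830707515, 'eye': array([ 598.6555962 , -463.9490919 ,  901.78493884]), 'orientation': array([0.54033494, 0.00757487, 0.08860103])}
{'fx': 403.169108622796, 'fy': 403.169108622796, 'cx': 258.1810503421425, 'cy': 187.6942210182673, 'k1': 0.029511058126942893, 'eye': array([ 350.38571959,  -28.93239619, 1057.86166382]), 'orientation': array([ 2.11845121e-01, -1.02255120e-03, -1.54402515e+00])}
```

View pics/scene0.png

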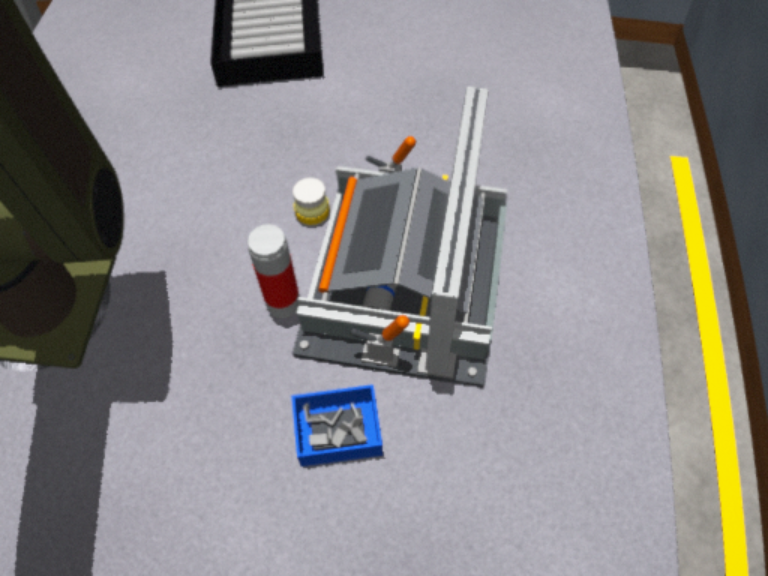

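View pics/top0.png

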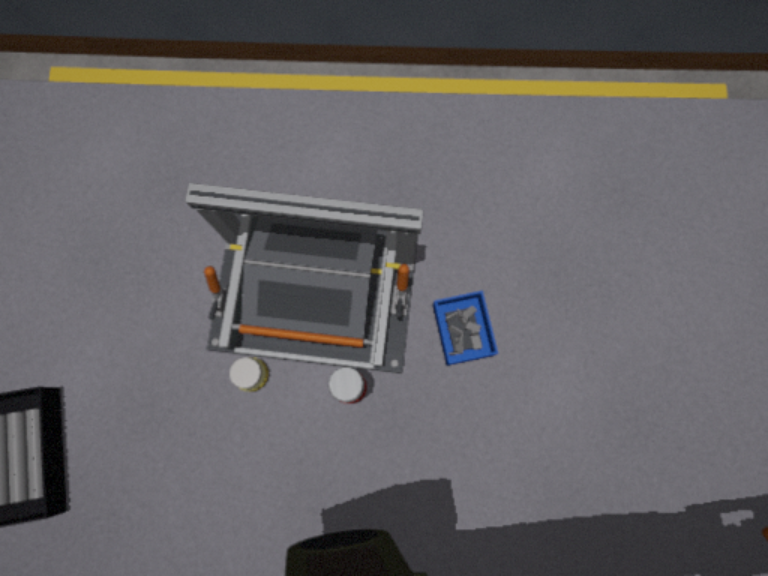

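The scene view (1.5x pixels) shows the orange bar from about (355,180) to (323,290). The can is at (270,240), the jar at (310,200), the bin at (338,425), and the beam runs (475,90)–(445,290). In the top view the bar runs (238,328)–(362,343), with yellow flags at (235,247) and (385,268).

```bash
cat >> h.py <<'E'
def load(n): return np.load(n,allow_pickle=True).item()
def blobs(c,lo,hi,amin=8):
    h=cv2.cvtColor(c['image'],cv2.COLOR_RGB2HSV); m=cv2.inRange(h,lo,hi)
    n,l,s,ce=cv2.connectedComponentsWithStats(m)
    return [(s[i,4],ce[i],np.argwhere(l==i)[:,::-1]) for i in range(1,n) if s[i,4]>=amin]
def tri(cs,uvs):
    A=np.zeros((3,3));b=np.zeros(3)
    for c,uv in zip(cs,uvs):
        r=ray(c,uv)[0]; r/=np.linalg.norm(r); M=np.eye(3)-np.outer(r,r); A+=M; b+=M@np.array(c['eye'])
    return np.linalg.solve(A,b)
E
python3 - <<'E'
from h import *
np.set_printoptions(precision=1,suppress=True)
ends={}
for n in('scene','top'):
    c=load(n+'0.npy')
    for nm,lo,hi in(('orange',(4,150,120),(14,255,255)),('yellow',(22,150,100),(32,255,255)),('blue',(105,150,80),(125,255,255))):
        for a,ce,p in blobs(c,lo,hi):
            if ce[1]<65 or (n=='scene' and ce[0]>420): continue
            (cx,cy),(w,h),ang=cv2.minAreaRect(p.astype(np.float32)); 
            bx=cv2.boxPoints(((cx,cy),(w,h),ang))
            if w>h: e=[(bx[0]+bx[1])/2,(bx[2]+bx[3])/2]; 
            d=np.linalg.svd(p-ce,full_matrices=False)[2][0]; t=(p-ce)@d
            E=np.array([ce+d*(t.min()-.5),ce+d*(t.max()+.5)])
            print(n,nm,a,ce,E.ravel(), 'z82',onz(c,[ce],82)[0][:2])
            if nm=='orange' and a>200: ends[n]=E[np.argsort(E[:,0])]; print('bar z82',onz(c,E,82).ravel(), 'centre',onz(c,[ce],82))
s,t=load('scene0.npy'),load('top0.npy')
print(tri([s,t],[ends['scene'].mean(0),ends['top'].mean(0)]))
for a,b in((0,1),(1,0)): print('tri',tri([s,t],[ends['scene'][a],ends['top'][b]]))
# beam top corners, top view (1.5x px) at z 235
print('beam',onz(t,np.array([[188,186],[422,212],[420,226],[190,203]])/1.5,235))
print('jig base near corners z12',onz(t,np.array([[208,350],[403,373]])/1.5,12))
E
```

```text
scene orange 72 [268.8  98. ] [275.1  91.4 261.2 105.9] z82 [552.1 287.8]
scene orange 275 [224.8 156. ] [235.1 117.5 214.9 193. ] z82 [469.7 111.6]
bar z82 [479.5 221.4  82.  461.1  16.9  82. ] centre [[469.7 111.6  82. ]]
scene orange 113 [263.1 217.2] [272.  211.1 254.  223.5] z82 [564.8 -30.9]
scene yellow 106 [208.4 145.2] [219.3 143.6 197.2 146.8] z82 [429.9 137.9]
scene yellow 43 [282.3 203.7] [283.3 197.4 281.2 209.7] z82 [601.1   3.3]
scene yellow 68 [277.7 223.6] [278.7 214.4 276.8 232.5] z82 [594.9 -42.7]
scene blue 18 [258.4 192.5] [253.9 190.1 262.7 194.8] z82 [550.6  25.7]
scene blue 1715 [224.4 282.6] [252.7 276.6 194.3 289.1] z82 [ 504.6 -174.4]
top orange 31 [268.7 179. ] [269.  175.4 268.5 182.5] z82 [583.  -49.9]
top orange 27 [138.9 180.6] [139.6 177.4 138.2 183.8] z82 [570.2 271.6]
top orange 391 [200.7 223.4] [158.7 218.4 241.7 228.2] z82 [467.9 112.8]
bar z82 [477.3 215.4  82.  458.8  12.9  82. ] centre [[467.9 112.8  82. ]]
top yellow 15 [156.6 164.3] [153.5 164.  160.5 164.8] z82 [613.1 231.3]
top yellow 17 [261.9 176.8] [257.5 176.  265.6 177.4] z82 [588.3 -32.9]
top blue 783 [309.5 218.1] [301.6 195.7 317.4 240.6] z82 [ 487.8 -151.2]
[468.9 114.7  79.8]
tri [460.1  13.6  85.9]
tri [478.5 214.9  88.2]
beam [[659.7 264.4 235. ]
 [630.1 -71.8 235. ]
 [609.2 -69.3 235. ]
 [634.2 259.2 235. ]]
jig base near corners z12 [[446.4 281.3  12. ]
 [415.9 -55.2  12. ]]
```

Request:
step_arm(
  xyz=[
    [0.05,0.04,0.03],
    [0.09,0.08,0.06],
    [0.13,0.12,0.06],
    [0.16,0.16,0.06],
    [0.19,0.2,0.06],
    [0.21,0.245,0.06],
    [0.22,0.29,0.06],
    [0.23,0.335,0.06],
    [0.24,0.38,0.06],
    [0.245,0.425,0.06],
    [0.25,0.47,0.06],
    [0.255,0.515,0.06],
  ],
  turn=[-0.2,-0.4,-0.6,-0.8,-1,-1.2,-1.4,-1.6,-1.8,-2,-2.2,-2.34],
  jaw=[1,1,1,1,1,1,1,1,1,1,1,1],
)

```text
t: 1.3
ee_pos: [406.7, -124.1, 299.3]
eef_rot: [-3.141, 0.0, -0.09]
ft_force: [1.1, 0.7, -1.0]
width: 0.998
grasp_force: 0.0
```

```bash
python3 - <<'E'
from h import *
np.set_printoptions(precision=1,suppress=True)
s=bot.state(); print(s['t'],s['ee_pos'],s['eef_rot'])
c=bot.capture('scene'); save(c,'scene1.png')
s,t=load('scene0.npy'),load('top0.npy')
print('can',onz(t,[[347/1.5,385/1.5]],170),onz(s,[[267/1.5,236/1.5]],170))
print('jar',onz(t,[[245/1.5,373/1.5]],60),onz(s,[[309/1.5,188/1.5]],60))
print('stripe',onz(s,[[282.3,203.7],[283.3,197.4],[281.2,209.7]],12))
print('blue band', onz(s,[[258.4,192.5]],45))
E
```

```text
1.3 [ 406.7 -124.1  299.3] [-3.1  0.  -0.1]
can [[386.7  29.4 170. ]] [[392.9  39.5 170. ]]
jar [[406.2 203.6  60. ]] [[411.2 210.9  60. ]]
stripe [[601.4  43.3  12. ]
 [602.7  59.5  12. ]
 [600.   28.   12. ]]
blue band [[548.3  47.8  45. ]]
```

View pics/scene1.png

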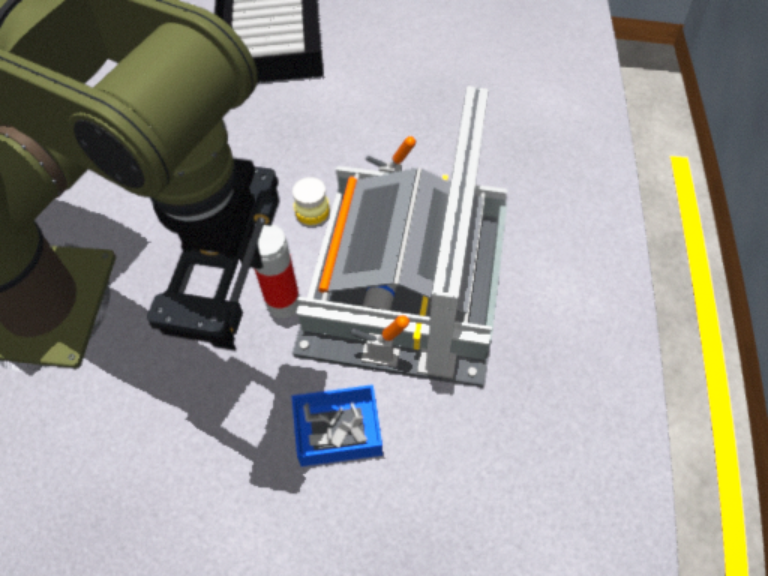

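The picture shows the gripper as a flat black frame from about (155,320) to (275,175). Its 180 mm length lies along the jaw axis, and the narrower round flange rises from its middle at about (195,200). I'll estimate its height by projecting points.

```bash
python3 - <<'E'
from h import *
np.set_printoptions(precision=0,suppress=True)
c=load('scene0.npy'); p=np.array([406.7,-124.1,299.3]); M=R.from_euler('z',-.09).as_matrix()
im=cv2.imread('pics/scene1.png')
for h,col in((53,(0,0,255)),(75,(0,255,255)),(100,(0,255,0)),(130,(255,0,255))):
    q=np.array([[37.5,90,h],[37.5,-90,h],[-37.5,-90,h],[-37.5,90,h]])
    uv=(proj(c,p+q@M.T)*1.5).astype(int); cv2.polylines(im,[uv],True,col,1)
for y in(-59.5,-47.5,47.5,59.5):
    uv=(proj(c,p+np.array([[10,y,-25],[-10,y,-25]])@M.T)*1.5).astype(int); cv2.line(im,tuple(uv[0]),tuple(uv[1]),(255,255,0),1)
for h,r in ((100,40),(130,40),(160,40),(200,40),(250,40)):
    a=np.linspace(0,6.28,40); uv=(proj(c,p+np.c_[r*np.cos(a),r*np.sin(a),0*a+h])*1.5).astype(int); cv2.polylines(im,[uv],True,(255,255,255),1)
cv2.imwrite('pics/ann.png',cv2.resize(im[100:400,80:380],None,fx=2,fy=2,interpolation=cv2.INTER_CUBIC))
E
```

```text
(no output)
```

View pics/ann.png

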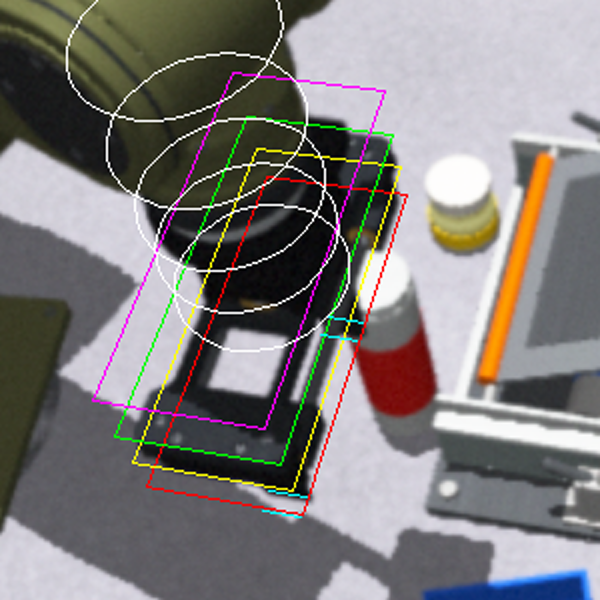

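```bash
python3 -c "
from h import *
s=bot.state();print(s['joint_pos'].round(2),s['ee_pos'],s['eef_rot'],s['t'])"
```

```text
[-0.41 -0.43  2.04  0.01  1.53  1.24] [ 407.29546102 -117.85873898  299.43124362] [-3.13613819e+00 -4.80471944e-04 -8.31778264e-02] 1.35
```

Request:
step_arm(
  xyz=[
    [0,0.03,0],
    [-0.005,0.06,0],
    [-0.01,0.09,0],
    [-0.01,0.12,0],
    [-0.015,0.15,0],
    [-0.02,0.18,0],
    [-0.02,0.21,0],
    [-0.0225,0.238,0],
    [-0.0225,0.238,0],
    [-0.0225,0.238,0],
    [-0.0225,0.238,0],
    [-0.0225,0.238,0],
  ],
  turn=[1,2,3,4,5,6,7,8,9,10,11,11.25],
  jaw=[1,1,1,1,1,1,1,1,1,1,1,1],
)

```text
t: 2.55
ee_pos: [384.3, 111.9, 299.1]
eef_rot: [-3.141, 0.0, 1.486]
ft_force: [1.0, -0.5, 0.7]
width: 1.0
grasp_force: 0.0
```

Request:
step_arm(
  xyz=[
    [0,0,-0.04],
    [0,0,-0.08],
    [0,0,-0.12],
    [0,0,-0.16],
    [0,0,-0.19],
    [0,0,-0.205],
    [0,0,-0.213],
    [0,0,-0.213],
  ],
  turn=[0,0,0,0,0,0,0,0],
  jaw=[1,1,1,1,1,1,1,1],
)

```text
t: 3.35
ee_pos: [383.7, 111.7, 85.5]
eef_rot: [-3.139, 0.001, 1.482]
ft_force: [0.9, 1.0, 0.6]
width: 0.999
grasp_force: 0.0
```

```bash
python3 -c "
from h import *
s=bot.state();print(s['joint_pos'].round(2),s['ee_pos'],s['eef_rot'],s['t'],s['ft_force'])
c=bot.capture('scene'); save(c,'scene2.png')"
```

```text
[ 0.15 -0.31  2.33 -0.    1.13  0.24] [383.7067162  111.68566087  85.54960071] [-3.13908508e+00  6.12856933e-04  1.48181112e+00] 3.35 [0.87943022 1.04938503 0.60853101]
```

View pics/scene2.png

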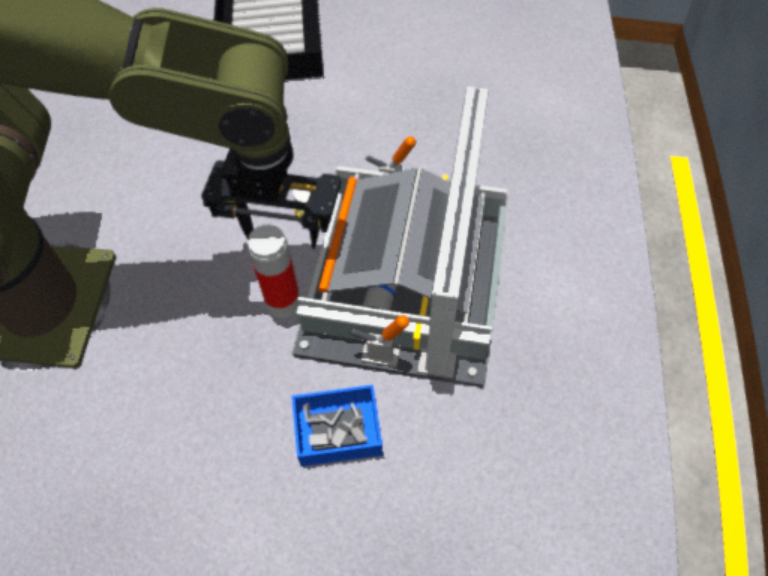

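The gripper is lowered behind the bar: the front finger is at about (315,235) and the bar at (340,230). The gripper body is a thin frame that fits under the beam, and the can and jar are clear. Now I'll push.

Request:
step_arm(
  xyz=[
    [0.01,0.007,0],
    [0.025,0.005,0],
    [0.04,0.004,0],
    [0.055,0.003,0],
    [0.07,0.001,0],
    [0.085,0,0],
    [0.1,-0.0015,0],
    [0.115,-0.003,0],
    [0.13,-0.004,0],
    [0.145,-0.0055,0],
    [0.15,-0.006,0],
    [0.15,-0.006,0],
  ],
  turn=[0,0,0,0,0,0,0,0,0,0,0,0],
  jaw=[1,1,1,1,1,1,1,1,1,1,1,1],
)

```text
t: 4.6
ee_pos: [535.8, 105.9, 87.9]
eef_rot: [3.139, -0.0, 1.482]
ft_force: [0.4, 0.1, 0.9]
width: 1.001
grasp_force: 0.0
```

```bash
python3 -c "
from h import *
s=bot.state();print(s['joint_pos'].round(2),s['ee_pos'],s['eef_rot'],s['t'],s['ft_force'])
c=bot.capture('scene'); save(c,'scene3.png'); np.save('s3.npy',c,allow_pickle=True)"
```

```text
[ 0.1   0.04  2.01 -0.    1.09  0.19] [535.78378982 105.94084797  87.85219764] [ 3.13932640e+00 -3.78146158e-04  1.48170830e+00] 4.6 [0.36630123 0.11491075 0.94560914]
```

View pics/scene3.png

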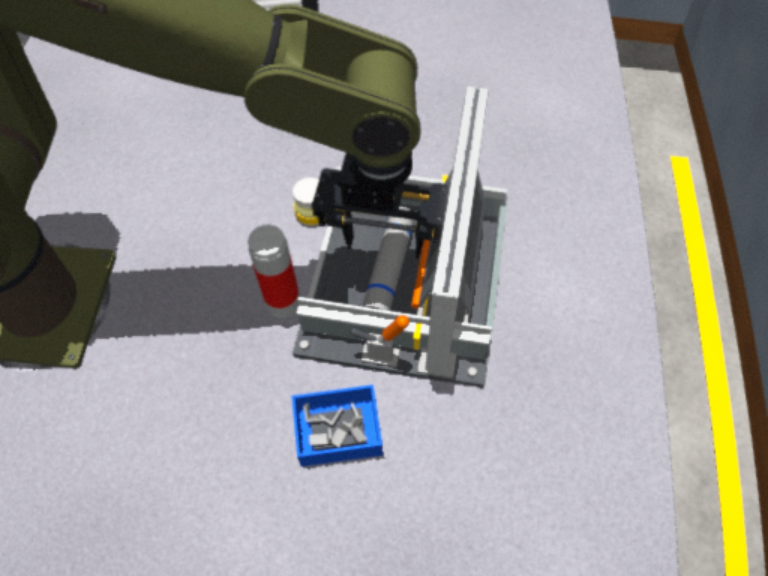

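The cover is partly folded: the bar is at about (425,265) and the tube is visible at (390,265). I'll go on slowly under the beam.

Request:
step_arm(
  xyz=[
    [0.006,-0.0005,0],
    [0.012,-0.001,0],
    [0.016,-0.0015,0],
    [0.02,-0.002,0],
    [0.024,-0.002,0],
    [0.024,-0.002,0],
  ],
  turn=[0,0,0,0,0,0],
  jaw=[1,1,1,1,1,1],
)

```text
t: 5.25
ee_pos: [559.0, 103.8, 86.5]
eef_rot: [3.141, 0.0, 1.482]
ft_force: [0.4, -0.8, -0.6]
width: 1.001
grasp_force: 0.0
```

```bash
cat >> h.py <<'E'
O=np.array([564.5,102.5]); ex=np.array([.996,-.0894]); ey=np.array([.0894,.996])
def jig(p): d=np.atleast_2d(p)[:,:2]-O; return np.c_[d@ex,d@ey]
def bar(c):
    b=[p for a,ce,p in blobs(c,(4,150,100),(14,255,255),4)]
    p=np.vstack(b); j=jig(onz(c,p,75)); k=abs(j[:,1])<95; return j[k]
E
python3 - <<'E'
from h import *
np.set_printoptions(precision=1,suppress=True)
s=bot.state();print(s['ee_pos'],jig(s['ee_pos']),s['t'],s['ft_force'])
for c in (load('s3.npy'),bot.capture('scene')):
    j=bar(c); print(len(j),j.mean(0),np.percentile(j[:,0],[2,98]),j[:,1].min(),j[:,1].max())
E
```

```text
[559.  103.8  86.5] [[-5.6  0.8]] 5.25 [ 0.4 -0.8 -0.6]
169 [ 32.4 -37.6] [27.5 37.4] -94.76189846948458 17.43290931161432<stdin>:5: RuntimeWarning: Mean of empty slice.
  ret = um.true_divide(
Traceback (most recent call last):
IndexError: index -1 is out of bounds for axis 0 with size 0
```

```bash
python3 - <<'E'
from h import *
np.set_printoptions(precision=1,suppress=True)
c=bot.capture('top'); np.save('t4.npy',c,allow_pickle=True)
j=bar(c); print(len(j),j.mean(0),np.percentile(j[:,0],[5,95]),j[:,1].min(),j[:,1].max())
for a,ce,p in blobs(c,(4,150,100),(14,255,255),4): print(a,ce,jig(onz(c,[ce],75)))
im=c['image'][100:260,110:310,::-1]; cv2.imwrite('pics/top4.png',cv2.resize(im,None,fx=4,fy=3.75/1*1,interpolation=cv2.INTER_CUBIC)[:600])
E
```

```text
18 [ 72.3 -59.9] [71.3 73.2] -85.71868458572628 -29.454676096940737
4 [224.5 159. ] [[ 72.4 -33.2]]
7 [233. 160.] [[ 72.4 -54.9]]
7 [242.9 161.1] [[ 72.3 -80.1]]
98 [268.  184.6] [[  19.4 -150. ]]
78 [140.3 185.2] [[-19.1 165.9]]
12 [510.6 355. ] [[-308.9 -737.2]]
```

View pics/top4.png

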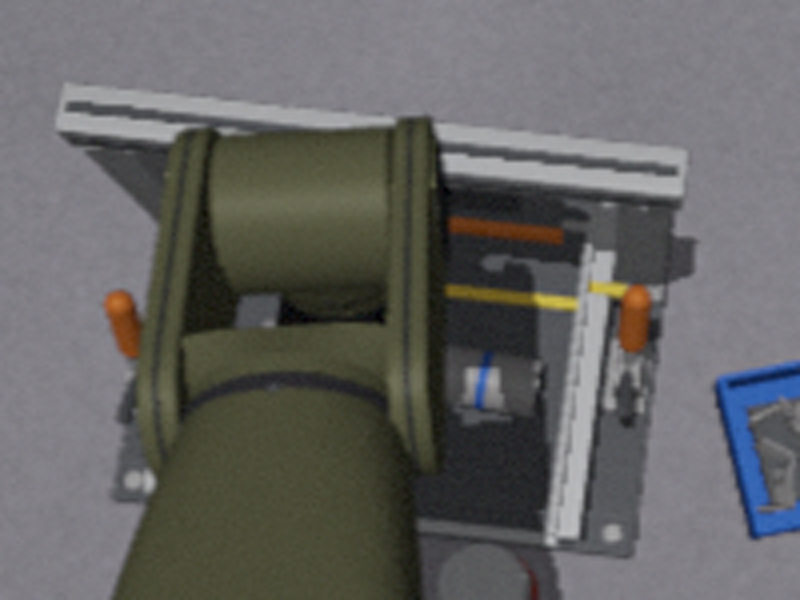

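The top view shows the bar at about (505,230) in the crop, jig x about 72 of 93. The stripe is at (510,297) and the tube at (490,385). I'll push further.

Request:
step_arm(
  xyz=[
    [0.003,0,0],
    [0.005,-0.0005,0],
    [0.007,-0.0005,0],
    [0.007,-0.0005,0],
  ],
  turn=[0,0,0,0],
  jaw=[1,1,1,1],
)

```text
t: 5.75
ee_pos: [565.6, 103.4, 86.5]
eef_rot: [-3.141, 0.0, 1.482]
ft_force: [-0.9, 0.5, -0.1]
width: 1.001
grasp_force: 0.0
```

```bash
cat > b.py <<'E'
from h import *
np.set_printoptions(precision=1,suppress=True)
s=bot.state();print(s['ee_pos'],jig(s['ee_pos']),s['t'],s['ft_force'],s['ft_torque'])
c=bot.capture('top'); np.save('t5.npy',c,allow_pickle=True)
p=np.vstack([p for a,ce,p in blobs(c,(3,130,50),(15,255,255),1)]); j=jig(onz(c,p,75)); k=(abs(j[:,1])<95)&(j[:,0]>45); j=j[k]
print('bar',len(j),j.mean(0),np.percentile(j[:,0],[5,95]),j[:,1].min(),j[:,1].max())
E
python3 b.py
```

```text
[565.6 103.4  86.5] [[1.1 1. ]] 5.75 [-0.9  0.5 -0.1] [ 0.  -0.  -0.1]
bar 688 [361.7  -9.7] [ 79.9 432.4] -94.85141542012066 94.93756507795622
```

```bash
sed -i 's/(j\[:,0\]>45)/(j[:,0]>45)\&(j[:,0]<120)/; s/^c=bot.*$/import sys\nc=load("t5.npy") if len(sys.argv)>1 else bot.capture("top"); np.save("t5.npy",c,allow_pickle=True)/' b.py; python3 b.py x
```

```text
[565.6 103.4  86.5] [[1. 1.]] 5.8 [-0.5 -0.8 -0.6] [-0.1 -0.  -0. ]
bar 115 [ 82.1 -60.4] [77.3 86.9] -94.80989251452634 -25.171678250082973
```

Request:
step_arm(
  xyz=[
    [0.001,0,0],
    [0.002,0,0],
    [0.003,0,0],
    [0.003,0,0],
  ],
  turn=[0,0,0,0],
  jaw=[1,1,1,1],
)

```text
t: 6.2
ee_pos: [568.6, 103.4, 86.6]
eef_rot: [3.142, 0.0, 1.482]
ft_force: [-2.2, 0.3, -0.4]
width: 0.999
grasp_force: 0.0
```

```bash
python3 b.py
```

```text
[568.6 103.4  86.6] [[4.  1.3]] 6.2 [-2.2  0.3 -0.4] [-0.1  0.  -0.1]
bar 116 [ 87.4 -60.3] [82.5 92.4] -94.4924027648384 -24.461079152043034
```

Request:
step_arm(
  xyz=[
    [0.001,0,0],
    [0.002,0,0],
    [0.002,0,0],
  ],
  turn=[0,0,0],
  jaw=[1,1,1],
)

```text
t: 6.55
ee_pos: [570.6, 103.4, 86.6]
eef_rot: [3.142, -0.0, 1.482]
ft_force: [-1.3, 0.3, -0.4]
width: 1.001
grasp_force: 0.0
```

```bash
python3 b.py
```

```text
[570.6 103.4  86.6] [[6.  1.5]] 6.55 [-1.3  0.3 -0.4] [-0.   0.  -0.1]
bar 112 [ 90.7 -60. ] [86.  95.5] -93.8564464578925 -24.10527029978076
```

The cover reads about 1.21 rad from the bar's position. I'll back out, rise and turn the jaws across.

Request:
step_arm(
  xyz=[
    [-0.015,0.001,0],
    [-0.04,0.003,0],
    [-0.07,0.006,0],
    [-0.095,0.008,0.005],
    [-0.12,0.01,0.04],
    [-0.14,0.012,0.08],
    [-0.155,0.014,0.12],
    [-0.156,0.014,0.16],
    [-0.156,0.014,0.16],
  ],
  turn=[0,0,0,0,0,0,-1,-2,-3],
  jaw=[1,1,1,1,1,1,1,1,1],
)

```text
t: 7.5
ee_pos: [417.6, 118.2, 254.7]
eef_rot: [3.13, -0.009, 1.058]
ft_force: [0.8, -0.7, 0.1]
width: 0.999
grasp_force: 0.0
```

Request:
step_arm(
  xyz=[
    [0,0,0],
    [0,0,0],
    [0,0,0],
    [0,0,0],
    [0,0,0],
    [0,0,0],
    [0,0,0],
    [0,0,0],
    [0,0,0],
    [0,0,0],
  ],
  turn=[-1,-2,-3,-4,-5,-6,-7,-8,-8.25,-8.25],
  jaw=[1,1,1,1,1,1,1,1,1,1],
)

```text
t: 8.5
ee_pos: [414.9, 117.6, 247.2]
eef_rot: [-3.141, -0.002, -0.088]
ft_force: [-0.6, 0.9, 0.6]
width: 0.997
grasp_force: 0.0
```

```bash
python3 - <<'E'
from h import *
np.set_printoptions(precision=1,suppress=True)
s=bot.state(); print(s['t'],s['ee_pos'],s['eef_rot'],jig(s['ee_pos']))
for n in('scene','top'):
    c=bot.capture(n); np.save(n+'6.npy',c,allow_pickle=True)
    if n=='scene': 
        im=c['image'][80:280,170:370,::-1]; cv2.imwrite('pics/scene6.png',cv2.resize(im,None,fx=3,fy=3,interpolation=cv2.INTER_CUBIC))
    for nm,lo,hi,z in(('orange',(3,130,50),(15,255,255),75),('yellow',(20,120,80),(34,255,255),12),('blue',(100,120,60),(125,255,255),50)):
        for a,ce,p in blobs(c,lo,hi,5):
            j=jig(onz(c,[ce],z))[0]
            if abs(j[0])<200 and abs(j[1])<160: print(n,nm,a,ce,j)
E
```

```text
8.5 [414.9 117.6 247.2] [-3.1 -0.  -0.1] [[-150.3    1.6]]
scene orange 184 [310.5 174.6] [ 93.6 -10.5]
scene orange 166 [263.1 218.3] [  12.1 -131.7]
scene yellow 127 [208.2 144.7] [-156.9   74.2]
scene yellow 315 [287.2 175.7] [42.1 19.1]
scene yellow 76 [277.8 223.7] [  40.  -106.2]
scene blue 39 [265.7 150.8] [-13.7  52.4]
scene blue 47 [254.1 191.1] [-20.3 -57. ]
top orange 313 [211.6 150.5] [90.9  2.4]
top orange 113 [268.2 184.5] [  19.5 -150.5]
top yellow 18 [156.7 164.2] [ 54.5 152.8]
top yellow 277 [210.4 175.6] [39.9  5.6]
top yellow 27 [262.  176.7] [  53.  -131.8]
top yellow 10 [173.3 257. ] [-182.9   69.2]
top blue 27 [230.1 201.2] [-29.3 -59.2]
```

View pics/scene6.png

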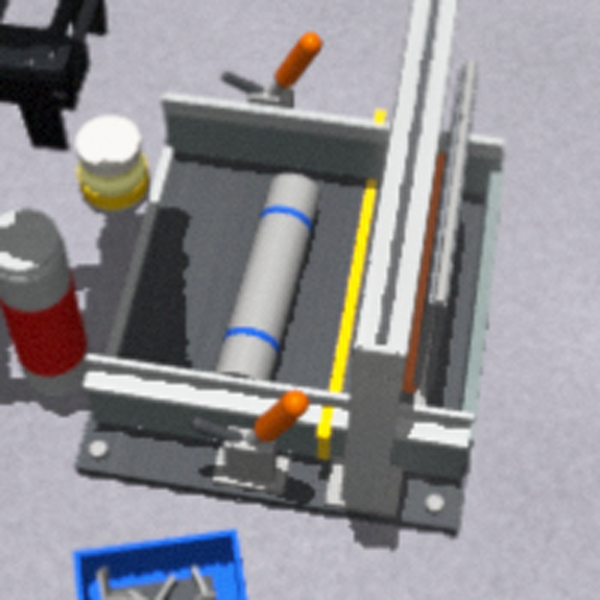

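The crop shows the cover folded upright with its bar at (430,270). The tube lies from (295,180) to (245,370), left of the yellow stripe, which runs (375,185)–(335,395).

Request:
step_arm(
  xyz=[
    [0.03,-0.004,0],
    [0.065,-0.009,0],
    [0.065,-0.009,-0.04],
    [0.065,-0.009,-0.08],
    [0.065,-0.009,-0.12],
    [0.065,-0.009,-0.155],
    [0.065,-0.009,-0.18],
    [0.065,-0.009,-0.195],
    [0.065,-0.009,-0.202],
    [0.065,-0.009,-0.202],
  ],
  turn=[0,0,0,0,0,0,0,0,0,0],
  jaw=[1,1,1,1,1,1,1,1,1,1],
)

```text
t: 9.6
ee_pos: [479.0, 108.4, 43.9]
eef_rot: [3.141, 0.002, -0.089]
ft_force: [-0.5, -0.5, 0.7]
width: 0.998
grasp_force: 0.0
```

```bash
cat > m.py <<'E'
from h import *
np.set_printoptions(precision=2,suppress=True)
s=bot.state(); print(s['t'],s['ee_pos'],s['eef_rot'],jig(s['ee_pos']),s['ft_force'])
c=bot.capture('scene'); np.save('sm.npy',c,allow_pickle=True)
def fit(p): # jig points -> x at y=0, slope
    q=np.polyfit(p[:,1],p[:,0],1); return q[1],q[0],p[:,1].min(),p[:,1].max()
S=[jig(onz(c,p,12)) for a,ce,p in blobs(c,(20,120,80),(34,255,255),5)]
S=np.vstack(S); S=S[(S[:,0]>25)&(S[:,0]<60)&(abs(S[:,1])<95)]; print('stripe',len(S),fit(S))
for a,ce,p in blobs(c,(100,120,60),(125,255,255),5):
    j=jig(onz(c,p,49)); j0=j.mean(0)
    if abs(j0[0])<70 and abs(j0[1])<100:
        y=j[:,1]; print('band',a,j0,'x range',j[:,0].min(),j[:,0].max())
E
python3 m.py; python3 - <<'E'
from h import *
c=load('scene6.npy')
p=np.vstack([jig(onz(c,p,12)) for a,ce,p in blobs(c,(20,120,80),(34,255,255),5)]); p=p[(p[:,0]>25)&(p[:,0]<60)&(abs(p[:,1])<95)]
print(np.polyfit(p[:,1],p[:,0],1))
c=load('top6.npy')
p=np.vstack([jig(onz(c,p,12)) for a,ce,p in blobs(c,(20,120,80),(34,255,255),5)]); p=p[(p[:,0]>25)&(p[:,0]<60)&(abs(p[:,1])<95)]
print(np.polyfit(p[:,1],p[:,0],1))
E
```

```text
9.6 [479.05 108.41  43.9 ] [ 3.14  0.   -0.09] [[-85.64  -1.76]] [-0.46 -0.5   0.67]
stripe 284 (np.float64(42.03712042536044), np.float64(0.005331263766265925), np.float64(-94.95386239484958), np.float64(93.46736899562352))
band 38 [-14.22  53.17] x range -33.78470440597224 4.698707185795369
band 47 [-21.28 -56.76] x range -40.29708206104686 -1.6838492894398271
[6.47293681e-03 4.19574616e+01]
[3.66707103e-04 3.98645962e+01]
```

Request:
step_arm(
  xyz=[
    [0.01,-0.001,0],
    [0.02,-0.002,0],
    [0.025,-0.002,0],
    [0.027,-0.0025,0],
    [0.0285,-0.0025,0],
    [0.03,-0.0025,0],
    [0.032,-0.003,0],
    [0.034,-0.003,0],
    [0.036,-0.003,0],
    [0.038,-0.0035,0],
    [0.04,-0.0035,0],
    [0.042,-0.004,0],
  ],
  turn=[0,0,0,0,0,0,0,0,0,0,0,0],
  jaw=[1,1,1,1,1,1,1,1,1,1,1,1],
)

```text
t: 10.85
ee_pos: [521.7, 104.5, 44.7]
eef_rot: [-3.142, 0.0, -0.089]
ft_force: [-0.2, -0.2, 0.9]
width: 1.001
grasp_force: 0.4
```

Request:
step_arm(
  xyz=[
    [0.002,0,0],
    [0.004,-0.0005,0],
    [0.006,-0.0005,0],
    [0.008,-0.0005,0],
    [0.01,-0.001,0],
    [0.012,-0.001,0],
    [0.014,-0.001,0],
    [0.016,-0.0015,0],
    [0.0175,-0.0015,0],
    [0.019,-0.0015,0],
    [0.02,-0.002,0],
    [0.02,-0.002,0],
  ],
  turn=[0,0,0,0,0,0,0,0,0,0,0,0],
  jaw=[1,1,1,1,1,1,1,1,1,1,1,1],
)

```text
t: 12.05
ee_pos: [541.8, 102.4, 44.7]
eef_rot: [-3.142, -0.0, -0.089]
ft_force: [-0.6, 0.9, -0.1]
width: 1.003
grasp_force: 0.0
```

```bash
sed -i 's/onz(c,p,49)/onz(c,p,36)/' m.py; python3 m.py
```

```text
12.05 [541.78 102.42  44.69] [-3.14 -0.   -0.09] [[-22.63  -2.11]] [-0.63  0.9  -0.06]
stripe 293 (np.float64(41.84979705005289), np.float64(0.005152022557037397), np.float64(-94.95386239484958), np.float64(93.46736899562352))
band 38 [19.03 61.13] x range 1.6780897046970515 35.83744968955198
band 50 [ 10.68 -50.78] x range -8.591605690674601 30.190166389647402
```

Request:
step_arm(
  xyz=[
    [0.001,0,0],
    [0.002,0,0],
    [0.003,0,0],
    [0.004,0,0],
    [0.005,-0.0005,0],
    [0.006,-0.0005,0],
    [0.007,-0.0005,0],
    [0.008,-0.0005,0],
    [0.009,-0.001,0],
    [0.01,-0.001,0],
    [0.011,-0.001,0],
    [0.012,-0.001,0],
  ],
  turn=[0,0,0,0,0,0,0,0,0,0,0,0],
  jaw=[1,1,1,1,1,1,1,1,1,1,1,1],
)

```text
t: 13.3
ee_pos: [553.6, 101.4, 44.7]
eef_rot: [3.142, -0.0, -0.089]
ft_force: [-0.1, 0.5, 0.6]
width: 1.0
grasp_force: 0.3
```

```bash
python3 m.py
```

```text
13.3 [553.6  101.43  44.67] [ 3.14 -0.   -0.09] [[-10.76  -2.04]] [-0.06  0.51  0.64]
stripe 94 (np.float64(45.42250494406011), np.float64(0.051374908345954304), np.float64(-94.95386239484958), np.float64(15.871019175989984))
band 32 [29.49 61.23] x range 15.707929064640705 47.084209211985005
band 47 [ 20.29 -51.03] x range 2.549150796926652 38.69868774066107
```

Request:
step_arm(
  xyz=[
    [0.001,0,0],
    [0.002,0,0],
    [0.003,0,0],
    [0.004,0,0],
    [0.005,-0.0005,0],
    [0.006,-0.0005,0],
    [0.007,-0.0005,0],
    [0.008,-0.0005,0],
    [0.009,-0.001,0],
    [0.01,-0.001,0],
    [0.0105,-0.001,0],
    [0.011,-0.001,0],
  ],
  turn=[0,0,0,0,0,0,0,0,0,0,0,0],
  jaw=[1,1,1,1,1,1,1,1,1,1,1,1],
)

```text
t: 14.55
ee_pos: [564.5, 100.4, 44.7]
eef_rot: [3.142, 0.0, -0.089]
ft_force: [-1.1, 0.2, 1.0]
width: 1.0
grasp_force: 0.4
```

```bash
python3 m.py; python3 -c "
from h import *
c=load('sm.npy'); im=c['image'][90:260,200:400,::-1]; cv2.imwrite('pics/s7.png',cv2.resize(im,None,fx=3.5,fy=3.5,interpolation=cv2.INTER_CUBIC))"
```

```text
14.55 [564.53 100.42  44.66] [ 3.14  0.   -0.09] [[ 0.22 -2.07]] [-1.08  0.15  1.  ]
stripe 17 (np.float64(36.69295132982282), np.float64(-0.03167014263931084), np.float64(-94.95386239484958), np.float64(-84.50310806589297))
band 23 [38.06 62.08] x range 27.441628995085406 48.568639476650205
band 46 [ 31.52 -51.62] x range 13.661232755132678 49.703724704415855
```

View pics/s7.png

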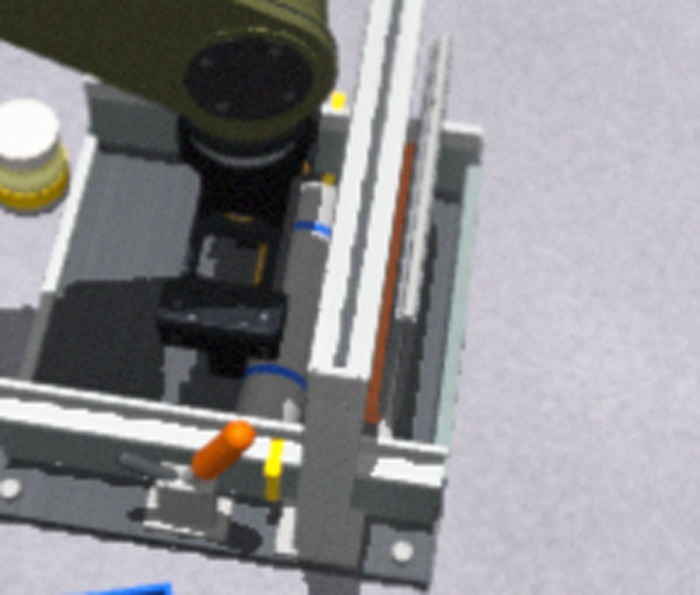

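The crop shows the tube (300,300) with its +y end near the stripe, and the -y finger pushing at (240,360). About 6 mm remain, so I'll creep.

Request:
step_arm(
  xyz=[
    [0.0005,0,0],
    [0.001,0,0],
    [0.0015,0,0],
    [0.002,0,0],
    [0.0025,0,0],
    [0.003,-0.0005,0],
    [0.0035,-0.0005,0],
    [0.004,-0.0005,0],
    [0.0045,-0.0005,0],
    [0.005,-0.0005,0],
    [0.005,-0.0005,0],
    [0.005,-0.0005,0],
  ],
  turn=[0,0,0,0,0,0,0,0,0,0,0,0],
  jaw=[1,1,1,1,1,1,1,1,1,1,1,1],
)

```text
t: 15.8
ee_pos: [569.6, 99.9, 44.7]
eef_rot: [-3.142, -0.0, -0.089]
ft_force: [0.0, -0.4, 0.1]
width: 0.999
grasp_force: 0.0
```

```bash
python3 m.py
```

```text
15.8 [569.64  99.93  44.66] [-3.14 -0.   -0.09] [[ 5.35 -2.1 ]] [ 0.01 -0.43  0.14]
stripe 17 (np.float64(36.69295132982282), np.float64(-0.03167014263931084), np.float64(-94.95386239484958), np.float64(-84.50310806589297))
band 16 [40.13 61.4 ] x range 31.963767498896974 48.568639476650205
band 36 [ 33.7  -51.52] x range 18.74842011755403 48.97222983317266
```

Request:
step_arm(
  xyz=[
    [-0.005,0.0005,0],
    [-0.02,0.002,0],
    [-0.045,0.004,0],
    [-0.075,0.007,0],
    [-0.085,0.008,0.04],
    [-0.085,0.008,0.08],
    [-0.085,0.008,0.12],
    [-0.085,0.008,0.16],
    [-0.11,0.01,0.2],
    [-0.15,0.014,0.21],
    [-0.16,0.014,0.21],
    [-0.16,0.014,0.21],
  ],
  turn=[0,0,0,0,0,0,0,0,0,0,0,0],
  jaw=[1,1,1,1,1,1,1,1,1,1,1,1],
)

```text
t: 17.05
ee_pos: [408.6, 114.0, 254.6]
eef_rot: [-3.141, -0.002, -0.088]
ft_force: [-0.2, -0.6, 0.1]
width: 1.001
grasp_force: 0.0
```

```bash
python3 m.py; python3 - <<'E'
from h import *
np.set_printoptions(precision=1,suppress=True)
c=bot.capture('top'); np.save('t8.npy',c,allow_pickle=True)
for nm,lo,hi,z in(('orange',(3,130,50),(15,255,255),75),('yellow',(20,120,80),(34,255,255),12),('blue',(100,120,60),(125,255,255),36)):
    for a,ce,p in blobs(c,lo,hi,4):
        j=jig(onz(c,p,z)); m=j.mean(0)
        if abs(m[0])<120 and abs(m[1])<160: print(nm,a,m,j.min(0),j.max(0))
s=load('sm.npy'); a=s['image'][90:260,210:360,::-1]; b=c['image'][120:290,140:290,::-1]
cv2.imwrite('pics/s8.png',cv2.resize(np.hstack([a,b]),None,fx=2.6,fy=2.6,interpolation=cv2.INTER_CUBIC))
E
```

```text
17.05 [408.58 114.05 254.6 ] [-3.14 -0.   -0.09] [[-156.32   -2.44]] [-0.17 -0.6   0.1 ]
stripe 18 (np.float64(32.97875575981955), np.float64(-0.0704563969986724), np.float64(-94.95386239484958), np.float64(-84.50310806589297))
band 22 [36.8  60.39] x range 25.598414202185936 48.568639476650205
band 34 [ 35.59 -51.49] x range 18.74842011755403 51.10352065526119
orange 316 [90.8  2.2] [ 85.4 -98.9] [ 96.3 101.9]
orange 110 [  19.5 -150.3] [  -2.3 -158.9] [  41.8 -141.2]
yellow 18 [ 54.5 152.8] [ 51.4 143.6] [ 57.8 160.4]
yellow 35 [ 39.9 106. ] [35.8 92.3] [ 44.3 120.1]
yellow 27 [  52.9 -132.4] [  47.1 -142.3] [  58.3 -118.2]
yellow 17 [  39.1 -104.1] [  34.9 -109.5] [ 43.7 -98.3]
yellow 4 [-112.5   -2.1] [-113.4   -4.8] [-110.5    0.4]
blue 23 [42.8 49.5] [19.9 46. ] [60.8 52.2]
blue 23 [ 35.4 -61.2] [ 16.4 -63.8] [ 54.5 -59.1]
```

View pics/s8.png

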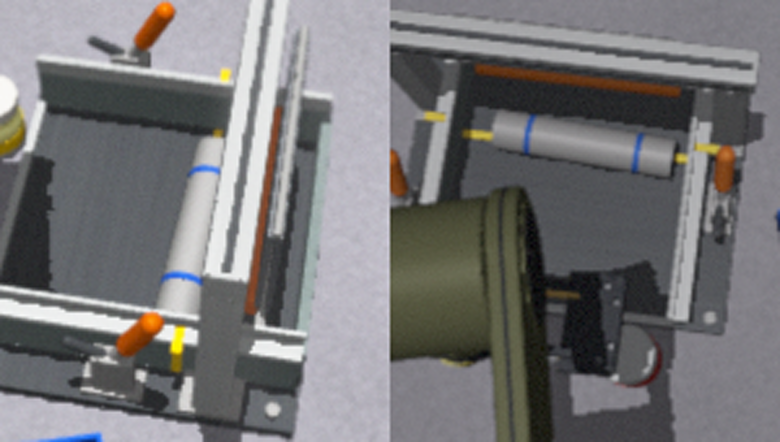

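The left half (scene) and right half (top) show the tube lying over the stripe, with stripe ends showing at both tube ends. Its mid is within about 1 mm of the stripe line and its angle is about 0.05–0.07 rad. The cover is still folded, with the bar at jig x about 91. I'm handing in.

```bash
python3 -c "
from bench import bot
print(bot.hand_in())"
```

```text
the job is handed in; nothing more can be done
None
```

The job is handed in, with no verdict returned: the cover is folded flat (about 1.21 rad), the tube rests within about 1 mm of the stripe's centre line but 0.05–0.07 rad off square (limit 0.12), and the can, jar and bin were not touched.

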